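# Load the sampling cassette into the air-sample reader and prime it

### The arm

A 7-joint arm with a two-finger parallel gripper is mounted at the origin on the work surface. World frame = base frame: x ahead of the robot, y to its left, z up, the work surface at z = 0. Lengths are in m, angles in rad, forces in N, time in s.
With the tool pointing down it reaches from about 0.425 to 0.825 m from the base axis. Payload 3.6 kg.
Tool frame: the origin (TCP) lies midway between the tips of the shut fingers; the grasp point (between the pads) lies 19 mm behind it; x points along the fingers, y is the direction in which the jaws open and shut, and the axes are right-handed (so a half turn about x gives the same grasp; the last joint's range is limited). The gripper opens to 85 mm and grips with 20 to 120 N. Pads are 22 mm wide; open, the fingers measure 114 mm over their backs; the gripper's body (76 mm by 85 mm) begins 54 mm behind the grasp point. The pads swing forward as they close: fully open they stand 13 mm farther back than shut.
Start: joints at [-0.026, 0.615, -0.013, 1.423, 0.008, 1.103, -0.04], TCP at [0.65, 0, 0.231] pointing down, gripper open.
Joint ranges: [-3.12, 3.12], [-0.3, 2.06], [-1.34, 1.32], [0.26, 2.42], [-1.36, 4.5], [0.01, 1.98], [-2.84, 2.84]. Speed limits (rad/s): [2.79, 2.79, 3.14, 3.14, 3.14, 3.14, 3.14].

### API

Orientations are given as a unit quaternion [w, x, y, z].
In Python, from plant import bot, read_camera, calibration gives the robot as it stands.
- The arm moves only by the tool carry_out, never from a script. Its argument "moves" is a list of rows, each an object of numbers: "x", "y", "z": the shift along the tool's x, y, z as a fraction of full scale; "ax", "ay", "az": the turn, a rotation vector about the tool's x, y, z as a fraction of full scale; "jaw": the gripper command: -1 is shut, 1 is fully open, values between are in proportion. A call has exactly 8 rows; each row is the pose to reach, as a shift and turn from the pose commanded when the call began, along the tool's axes at that moment, turning the shorter way round; what a row does not reach only later rows make up. Full scale, the value 1, is 0.15 m for a shift and 360 degrees for a turn. A row lasts 1/12 s, in which the tool goes at most 41.7 mm and 7.16 degrees, less where a joint would pass 70% of its speed; a pose out of reach is approached as far as the arm can. A call with a number of a shift or a turn outside -1 to 1 is refused whole. A call with a gripper value outside its range is refused whole. The fingers move at their own pace and stop on an object; the grip force is fixed at half the most. Time passes only in rows, so rows that repeat a pose let the fingers close, or fill a call up. It gives the time, the measured TCP pose, the force and the opening at its end, in the units of the state.
- bot.sense(): the state, without advancing time (a new reading comes with each control period).
- read_camera(name): name is "scene" or "side" or "wrist"; returns the picture (420x560x3 uint8, blue, green, red); there is no depth.
- calibration(name): a dict with "fx", "fy", "cx", "cy" (pixels), "T" (4x4, takes a point from camera to world coordinates); the wrist camera has in their place "T_tool_cam" (4x4, takes a point from camera to tool coordinates, whose origin is the TCP and whose axes are the tool frame's). Camera axes: x right, y down, z forward; pixel columns grow to the right and rows downward; lengths in m; the calibration is good to about 2 mm. A picture is of the moment at which its call begins: read the wrist's pose just before it. calibration takes no time and is no camera call.
- bot.job_done(): hands the job in, once; it reports no verdict.
The state is a dict: "t": time; "q": joint angles; "joint_velocities": joint speeds; "joint_efforts": joint torques, N m; "tcp_pos": TCP position; "tcp_rot": TCP orientation; "force": force on the tool from outside, world axes, zero at the start; "moment": the same for the moment, N m; "opening": finger opening in m.
Only numpy, scipy, OpenCV 4.12 (cv2) and the standard library are available. Lean on these libraries where they do the work, as an engineer would, in place of code of your own. Each camera call takes 0.05 s, during which the arm holds its last target.

### The job

Put the white sampling cassette into the blue reader: set it in the flared mouth of the lane and push it through the sprung gate until it is fully home against the end stop, with the gate shut again behind it. Then press the round plunger on the reader all the way down to its stop and let it come up again. Do not press the plunger before the cassette is home, and leave the other loose things on the table where they are.

Things in the scene. Friction and masses are not known exactly. Their poses are not given: they have to be found in the camera images.
- cassette_mid (a point): Centre of the loose white cassette, 32.5 mm above its underside. Body 70 (its x) x 36 (y) x 24 mm high, z up, 0.12 to 0.2 kg; both ends alike, either may go first. A grip fin stands on its middle: 12 mm thick (y), 36 long (x), from 24 to 65 mm above the underside. Grip it across its thickness, fingertips at least 37 mm above the underside to clear the reader's covers. Lies on the table.
- reader: Low blue reader, fixed. Origin at table level on the lane's centre line, in the plane of the shut gate; x along the lane inwards (way to push), y left, z up. Lane floor 10 mm above the table, 46 mm wide between walls 40 mm high. Left wall's outer face at y = 35 mm; the housing on the right, 44 mm high, reaches y = -185 mm. Cassette home: its centre at x = 89 mm, y = 0 (5 mm play), z = 42.5 mm.
- lane_mouth (a point): On the lane floor, centre line, at the open outer end of the lane (reader x = -80 mm, z = 10 mm; floor begins at -90 mm). From here to x = -30 mm the side guides, 32 mm high, narrow from about 68 to 46 mm apart. Open above up to x = 12 mm: set the cassette down here, before the gate.
- lane_end (a point): On the lane floor, centre line, at the end stop (reader x = 124 mm, z = 10 mm), which stands 60 mm above the table. From x = 12 mm to here two pale cover plates (underside 40, top 44 mm above the table) roof the lane but for a slot 26 mm wide on the centre line, in which the fin runs; so the cassette gets in only through the gate.
- gate (a joint): Gate angle (rad): 0 shut across the lane, 1.5 open. Slippery coated aluminium leaf 46 mm long, slim white nylon tip, 13 to 37 mm above the table, hinged on an upright pin at the left wall (reader x = 0, y = 25 mm). It swings only inwards, pushed by the cassette; a light spring (1 to 3 N on the cassette) shuts it once the cassette's rear is over 46 mm past it. Fingertips above 37 mm pass over it.
- gate_edge (a point): Middle of the free upright edge of the gate leaf (25 mm above the table).
- plunger (a joint): How far the plunger is pressed (m): 0 up, 0.012 at its stop; the spring brings it up again. It takes 3 N to start and about 8 N at the stop.
- plunger_top (a point): Centre of the top of the plunger's round black head, 34 mm across, on the reader's right part at reader x = 40 mm, y = -125 mm; 86 mm above the table when up, 74 mm when fully pressed. Its travel is straight down.
- jar: Bystander: small clear glass jar with a lid, 42 mm across, 62 mm tall. Origin at its underside's centre.
- holder: Bystander: round grey filter holder, 50 mm disc 24 mm high with a short nozzle on top, 40 mm tall in all. Origin at its underside's centre.
- beaker: Bystander: glass beaker, 70 mm across, 85 mm tall. Origin at its underside's centre.
- spatula: Bystander: steel spatula, 160 mm long, lying flat. Origin at its underside's centre.
- notebook: Bystander: closed green notebook, 150 x 210 x 14 mm, lying flat. Origin at its underside's centre.
Not all that is in view belongs to the job. Leave any green, pink or yellow look-alike of the part that bears cassette_mid alone.

How it is judged:
By the outcome, as a careful person would: the job done as asked, in the order asked, and still so for the second after the job is handed in, with the robot touching nothing.
It also fails if it takes over 51 s, if anything falls off the work surface, if the arm or the gripper's body presses on something with over 40 N, if the wrist force passes 120 N, or if a joint passes its speed limit or range.

## Working session

There is one attempt and no reset: what is moved stays moved. The work goes in short steps, Python scripts to look and compute and a tool call to move; the robot and the scene stay as the last step left them, time stands still between calls to the robot, and variables do not carry over. Pictures are saved under pics/ and viewed, and the job is handed in when it is done.

Besides the shell and the picture viewer there is one more tool, called after "Request:" as a command line: name --argument value ..., lists and objects as JSON in quotes. carry_out: Moves the arm, as the interface text tells. Shift numbers are shares of 0.15 m and turn numbers shares of 360 degrees, none past 1 either way. Its arguments: {"type":"object","properties":{"moves":{"type":"array"}},"required":["moves"]}

```bash
ls; mkdir -p pics
python3 - <<'E'
from plant import bot, read_camera, calibration
import cv2,json
s=bot.sense(); print({k:s[k] for k in('t','tcp_pos','tcp_rot','force','opening')})
for n in ('scene','side','wrist'):
    cv2.imwrite(f'pics/{n}0.png',read_camera(n)); c=calibration(n); print(n,c)
E
```

```text
pics
{'t': 0.0, 'tcp_pos': array([6.49214243e-01, 2.08764140e-05, 2.30101874e-01]), 'tcp_rot': array([ 0.49935521,  0.49933004,  0.50066835, -0.50064468]), 'force': array([ 0.14024254, -0.30507699,  0.88276185]), 'opening': 0.08540929442535784}
scene {'fx': 390.86697286491005, 'fy': 390.86697286491005, 'cx': 286.10062550542654, 'cy': 216.41125422171228, 'T': array([[ 0.66437139,  0.65378271, -0.36218617,  1.02893562],
       [ 0.74739182, -0.57854056,  0.32664397, -0.3327548 ],
       [ 0.00401479, -0.48770789, -0.87299765,  1.08827105],
       [ 0.        ,  0.        ,  0.        ,  1.        ]])}
side {'fx': 500.295695814763, 'fy': 500.295695814763, 'cx': 278.1129667725198, 'cy': 213.48159403026412, 'T': array([[ 0.99681783, -0.0479471 ,  0.06368111,  0.53065572],
       [-0.07841119, -0.73359057,  0.675053  , -0.8573496 ],
       [ 0.01434903, -0.67789818, -0.73501576,  1.06166942],
       [ 0.        ,  0.        ,  0.        ,  1.        ]])}
wrist {'fx': 336.7003042476308, 'fy': 336.7003042476308, 'cx': 278.78327207623045, 'cy': 211.6719796051047, 'T_tool_cam': array([[ 2.11041106e-04, -2.71573809e-01,  9.62417592e-01,
        -1.41808839e-01],
       [ 9.99999970e-01, -6.08363879e-05, -2.36448992e-04,
         7.46926963e-04],
       [ 1.22763363e-04,  9.62417613e-01,  2.71573788e-01,
        -6.91760656e-02],
       [ 0.00000000e+00,  0.00000000e+00,  0.00000000e+00,
         1.00000000e+00]])}
```

View pics/scene0.png

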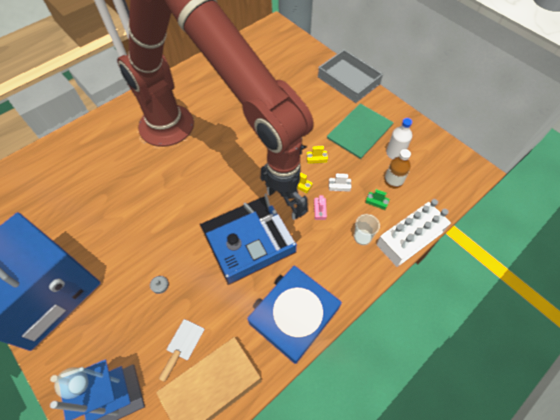

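View pics/side0.png

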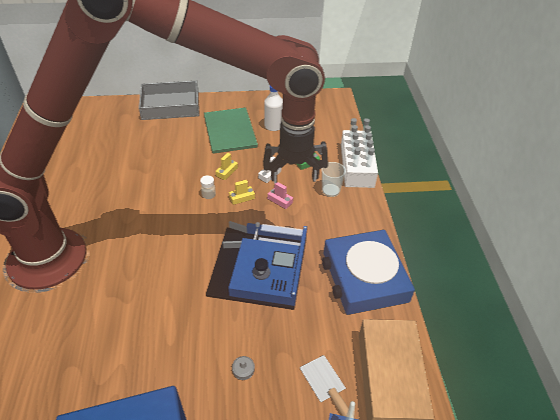

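View pics/wrist0.png

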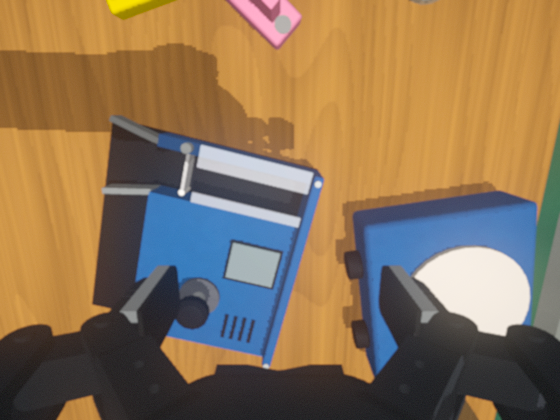

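```bash
cat > h.py <<'E'
import numpy as np, cv2
from scipy.spatial.transform import Rotation as R
from plant import bot, read_camera, calibration
def rot(q): return R.from_quat([q[1],q[2],q[3],q[0]]).as_matrix()
def camT(n,pos=None,q=None):
    c=calibration(n)
    if n!='wrist': return c,c['T']
    T=np.eye(4);T[:3,:3]=rot(q);T[:3,3]=pos
    return c,T@c['T_tool_cam']
def ray(n,u,v,pos=None,q=None):
    c,T=camT(n,pos,q); d=T[:3,:3]@np.array([(u-c['cx'])/c['fx'],(v-c['cy'])/c['fy'],1.]); return T[:3,3],d
def onz(n,u,v,z,pos=None,q=None):
    o,d=ray(n,u,v,pos,q); return o+d*(z-o[2])/d[2]
def proj(n,p,pos=None,q=None):
    c,T=camT(n,pos,q); a=np.linalg.inv(T)@np.append(p,1); return c['cx']+c['fx']*a[0]/a[2], c['cy']+c['fy']*a[1]/a[2]
def crop(src,dst,x0,y0,x1,y1,k):
    im=cv2.imread(src)[y0:y1,x0:x1]; cv2.imwrite(dst,cv2.resize(im,None,fx=k,fy=k,interpolation=cv2.INTER_CUBIC))
E
python3 - <<'E'
from h import *
crop('pics/wrist0.png','pics/w0c.png',90,100,340,370,2)
a=cv2.imread('pics/scene0.png')[130:250,280:420]; b=cv2.imread('pics/side0.png')[140:220,190:350]
a=cv2.resize(a,None,fx=2.8,fy=2.8,interpolation=cv2.INTER_CUBIC);b=cv2.resize(b,(392,196),interpolation=cv2.INTER_CUBIC)
cv2.imwrite('pics/cand.png',np.vstack([a,b])); print(a.shape)
P=[.649214,0,.2301];q=[ 0.49935521,  0.49933004,  0.50066835, -0.50064468]
print(rot(q).round(3))
print('cassette scene z.065',onz('scene',340,179,.06),'side',onz('side',265,172,.06))
E
```

```text
(336, 392, 3)
[[-0.003  1.     0.   ]
 [-0.     0.    -1.   ]
 [-1.    -0.003  0.   ]]
cassette scene z.065 [0.61408862 0.27128592 0.06      ] side [0.59190404 0.23096316 0.06      ]
```

View pics/w0c.png

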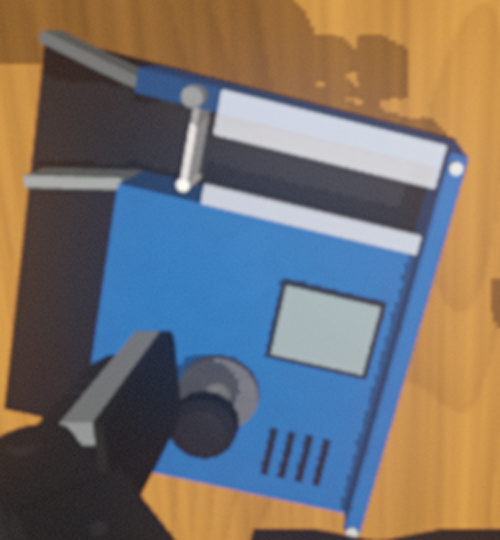

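View pics/cand.png

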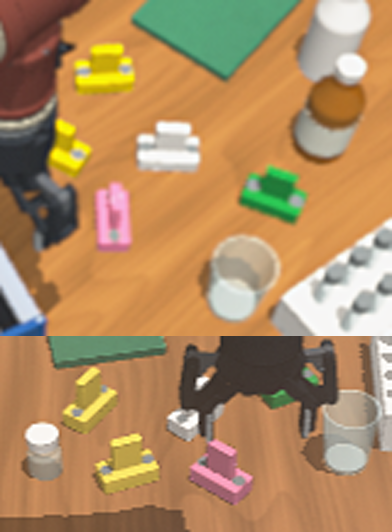

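Run:
```python
from h import *
P=np.array([.649214,0,.2301]);q=[ 0.49935521,  0.49933004,  0.50066835, -0.50064468]
f=lambda u,v,z: onz('wrist',90+u/2,100+v/2,z,P,q)
a,b,c,d=[f(*p,.044) for p in((213,135),(203,184),(437,189),(422,235))]
print(np.linalg.norm(a-b),np.linalg.norm(c-d),np.linalg.norm(a-c),np.linalg.norm(b-d))
m0=(a+b)/2;m1=(c+d)/2; ang=np.arctan2(*(m1-m0)[[1,0]]);print('ang',ang,np.degrees(ang),m0,m1,np.linalg.norm(m1-m0))
x=np.array([np.cos(ang),np.sin(ang)]);y=np.array([-x[1],x[0]])
o=(m0[:2]-12*x/1000+m1[:2]-.124*x)/2;print('origin',o)
for n,p,z in (('pin',(194,96),.044),('tip',(184,186),.037),('plunger',(205,425),.086),('mouthL',(43,37),.032),('mouthR',(27,182),.032),('endposts',(456,168),.06),('end2',(352,532),.06)):
    w=f(*p,z); r=w[:2]-o; print(n,w,'reader',r@x*1000,r@y*1000)
# scene/side check
for n,l in (('plunger',(40,-125,86)),('pin',(0,25,44)),('tip',(0,-21,37))):
    w=np.append(o+x*l[0]/1000+y*l[1]/1000,l[2]/1000); print(n,w,proj('scene',w),proj('side',w))
for u,v in((342,174),(336,175),(349,175)): print(onz('scene',u,v,.065))
```

```text
0.025335917279078957 0.024972330455115817 0.11323437914591174 0.11268799642743706
ang -0.2385463290983899 -13.667697875676522 [0.56574277 0.0091767  0.044     ] [ 0.67550502 -0.0175149   0.044     ] 0.11296102478771085
origin [0.55454949 0.01189864]
pin [0.5611575  0.04018693 0.044     ] reader -0.2633633076737415 29.048637810498423
tip [ 0.55080511 -0.00564076  0.037     ] reader 0.5060443637713371 -17.927494050900474
plunger [ 0.5662812  -0.11261199  0.086     ] reader 40.8201655800387 -118.21271137361855
mouthL [0.48638074 0.06746467 0.032     ] reader -79.36809959181507 37.88491521951502
mouthR [ 0.46835388 -0.00469019  0.032     ] reader -79.8349795168846 -36.48627709134173
endposts [0.68632011 0.00822809 0.06      ] reader 128.90652687295483 27.56952002976573
end2 [ 0.63529098 -0.19614749  0.06      ] reader 127.61439649969961 -183.07635275921248
plunger [ 0.56388049 -0.11901328  0.086     ] (np.float64(232.2950196587085), np.float64(237.86837813821845)) (np.float64(262.1818016442109), np.float64(262.0355386991346))
pin [0.56045675 0.03619071 0.044     ] (np.float64(273.1925752221804), np.float64(213.01782864497895)) (np.float64(257.79188005966716), np.float64(225.66635850867243))
tip [ 0.54958739 -0.00850669  0.037     ] (np.float64(259.87092883847816), np.float64(220.24159854863)) (np.float64(254.5975300025763), np.float64(240.24608756158858))
[0.60675466 0.28695603 0.065     ]
[0.59679944 0.26981956 0.065     ]
[0.62428042 0.30091173 0.065     ]
```

The white piece at scene (340,184) and side (265,175) is the cassette. The look-alikes in the scene view are yellow (317,154), yellow (305,183), pink (320,207) and green (377,199). White is the colour asked for, and the enlarged crop shows the body and fin. I'll move above it for a wrist view.

Request:
carry_out --moves '[{"y": -0.04,"z": -0.15,"ax": 0.015,"jaw": 1},{"y": -0.08,"z": -0.35,"ax": 0.03,"jaw": 1},{"y": -0.12,"z": -0.6,"ax": 0.048,"jaw": 1},{"y": -0.18,"z": -0.8,"ax": 0.065,"jaw": 1},{"y": -0.23,"z": -0.95,"ax": 0.08,"jaw": 1},{"y": -0.28,"z": -1,"ax": 0.097,"jaw": 1},{"y": -0.28,"z": -1,"ax": 0.112,"jaw": 1},{"y": -0.28,"z": -1,"ax": 0.112,"jaw": 1}]'

```text
$.moves[0]: bad value
```

Request:
carry_out --moves '[{"x": 0,"y": -0.04,"z": -0.15,"ax": 0.015,"ay": 0,"az": 0,"jaw": 1},{"x": 0,"y": -0.08,"z": -0.35,"ax": 0.03,"ay": 0,"az": 0,"jaw": 1},{"x": 0,"y": -0.12,"z": -0.6,"ax": 0.048,"ay": 0,"az": 0,"jaw": 1},{"x": 0,"y": -0.18,"z": -0.8,"ax": 0.065,"ay": 0,"az": 0,"jaw": 1},{"x": 0,"y": -0.23,"z": -0.95,"ax": 0.08,"ay": 0,"az": 0,"jaw": 1},{"x": 0,"y": -0.28,"z": -1,"ax": 0.097,"ay": 0,"az": 0,"jaw": 1},{"x": 0,"y": -0.28,"z": -1,"ax": 0.112,"ay": 0,"az": 0,"jaw": 1},{"x": 0,"y": -0.28,"z": -1,"ax": 0.112,"ay": 0,"az": 0,"jaw": 1}]'

```text
t: 0.82
tcp_pos: [0.6071, 0.1517, 0.2309]
tcp_rot: [-0.297, -0.641, -0.298, 0.642]
force: [0.8, -0.3, -0.1]
opening: 0.085
```

```bash
cat > snap.py <<'E'
import sys,pickle
from h import *
def snap(tag,names):
    s=bot.sense(); d={'pos':s['tcp_pos'],'q':s['tcp_rot']}
    for n in names: cv2.imwrite(f'pics/{n}{tag}.png',read_camera(n))
    pickle.dump(d,open(f'pics/{tag}.pkl','wb'))
    r=rot(s['tcp_rot']); print('t',s['t'],'pos',s['tcp_pos'].round(4),'yaw y-axis deg',np.degrees(np.arctan2(r[1,1],r[0,1])).round(2),'down',r[:,0].round(3),'F',s['force'].round(1),'op',s['opening'],'q',np.round(s['q'],2))
if __name__=='__main__': snap(sys.argv[1],sys.argv[2:])
E
python3 snap.py 1 wrist scene side
```

```text
t 0.8167 pos [0.6071 0.1517 0.2309] yaw y-axis deg -40.24 down [-0.001 -0.    -1.   ] F [ 0.8 -0.3 -0.1] op 0.08502095277424049 q [-0.38  0.58  0.17  1.5  -0.11  1.07 -0.89]
```

View pics/wrist1.png

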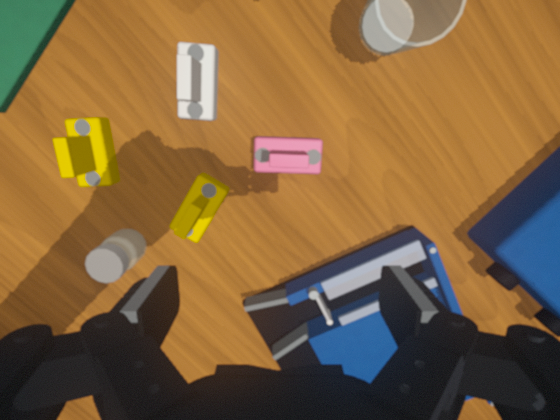

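View pics/side1.png

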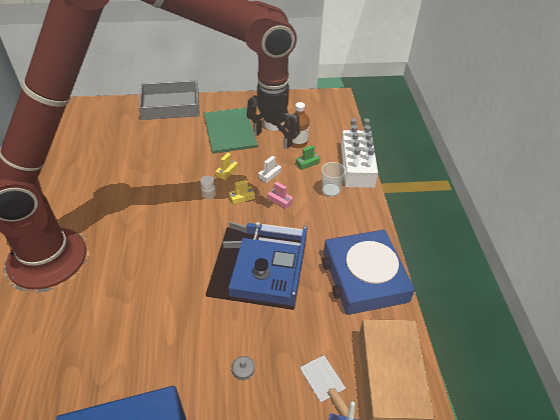

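Run:
```python
from h import *
crop('pics/scene1.png','pics/s1c.png',190,180,310,290,5)
```

```text
(no output)
```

View pics/s1c.png

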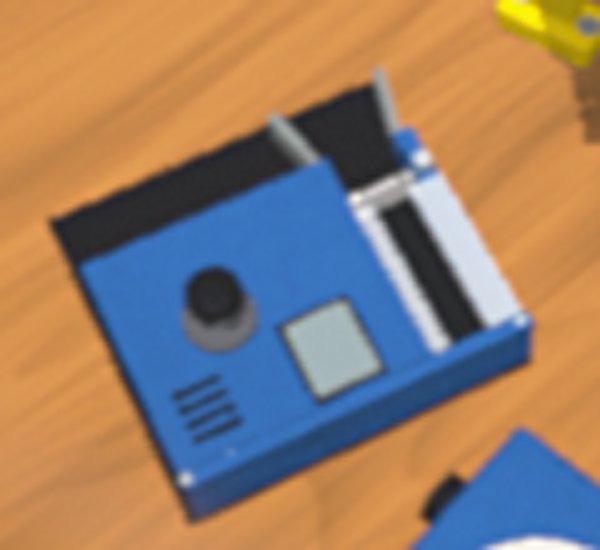

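Run:
```python
from h import *
crop('pics/wrist1.png','pics/w1c.png',160,25,240,135,5)
```

```text
(no output)
```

View pics/w1c.png

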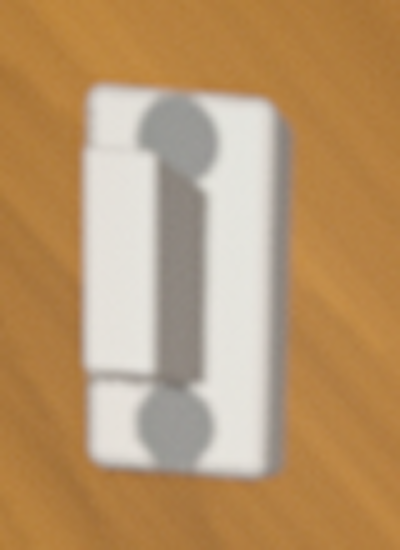

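```bash
cat > rd.py <<'E'
from h import *
import pickle
E
python3 - <<'E'
from h import *
import pickle
d=pickle.load(open('pics/1.pkl','rb'))
f=lambda u,v,z: onz('wrist',160+u/5,25+v/5,z,d['pos'],d['q'])
for z,c in((.024,((88,87),(276,100),(267,474),(88,466))),(.065,((86,148),(157,150),(156,380),(86,372)))):
    p=np.array([f(u,v,z) for u,v in c]); print(p.mean(0), [np.linalg.norm(p[i]-p[(i+1)%4]).round(4) for i in range(4)], [np.degrees(np.arctan2(*(p[i]-p[j])[[1,0]])).round(1) for i,j in((0,3),(1,2),(1,0),(2,3))])
    print(proj('scene',p.mean(0)),proj('side',p.mean(0)))
# others
for n,(u,v),z in(('pink',(288,155),.02),('yel',(200,208),.02),('yel2',(92,152),.02),('beaker',(388,25),0.)):
    print(n,onz('wrist',u,v,z,d['pos'],d['q']))
# reader from wrist1 rough
crop('pics/wrist1.png','pics/w1r.png',235,220,455,370,3.5)
crop('pics/scene1.png','pics/sc1.png',310,145,380,215,6)
crop('pics/side1.png','pics/sd1.png',200,215,320,310,5)
E
```

```text
[0.61122783 0.28089536 0.024     ] [np.float64(0.0354), np.float64(0.0683), np.float64(0.0357), np.float64(0.0691)] [np.float64(45.1), np.float64(45.3), np.float64(-43.9), np.float64(-42.7)]
(np.float64(340.06937213221505), np.float64(183.13052230596477)) (np.float64(270.3539172371681), np.float64(169.3747130851549))
[0.61098629 0.28098663 0.065     ] [np.float64(0.0119), np.float64(0.0368), np.float64(0.0121), np.float64(0.0358)] [np.float64(45.0), np.float64(45.4), np.float64(-41.7), np.float64(-46.5)]
(np.float64(341.6383594631465), np.float64(175.83392323449468)) (np.float64(270.3119713579807), np.float64(159.24273178488875))
pink [0.63447494 0.16907919 0.02      ]
yel [0.52501663 0.18694679 0.02      ]
yel2 [0.48129394 0.30275654 0.02      ]
beaker [0.79138098 0.2013104  0.        ]
```

View pics/w1r.png

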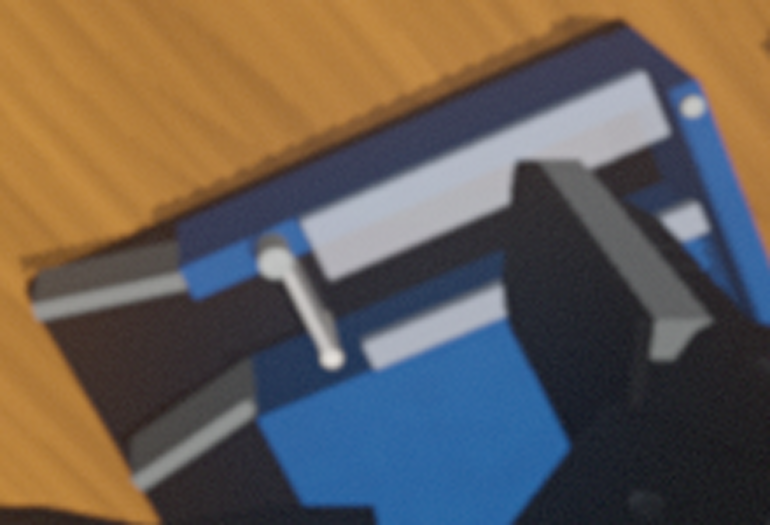

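View pics/sc1.png

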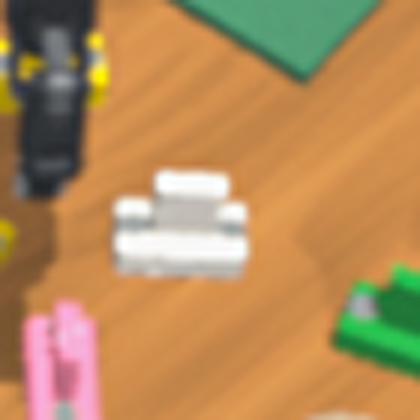

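View pics/sd1.png

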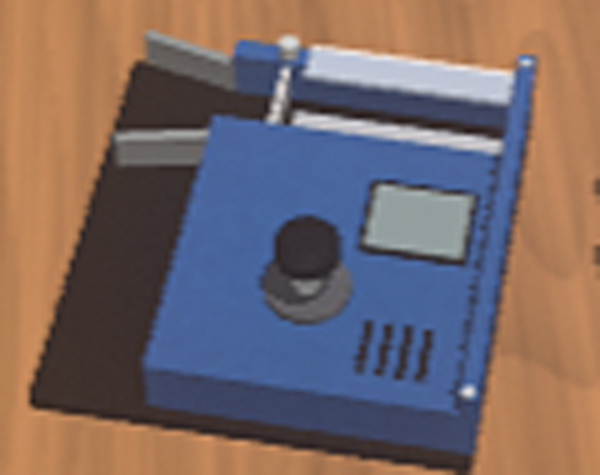

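Run:
```python
from h import *
import pickle
d=pickle.load(open('pics/1.pkl','rb'))
f=lambda u,v,z: onz('wrist',235+u/3.5,220+v/3.5,z,d['pos'],d['q'])[:2]
g=lambda u,v,z: onz('scene',190+u/5,180+v/5,z)[:2]
s=lambda u,v,z: onz('side',200+u/5,215+v/5,z)[:2]
P=np.array([.649214,0,.2301]);q=[ 0.49935521,  0.49933004,  0.50066835, -0.50064468]
w0=lambda u,v,z: onz('wrist',90+u/2,100+v/2,z,P,q)[:2]
def rep(name,obs):
    # fit rigid 2D (Kabsch)
    W=np.array([o[0] for o in obs]);L=np.array([o[1] for o in obs])/1000.
    Wc,Lc=W-W.mean(0),L-L.mean(0)
    a=np.arctan2((Lc[:,0]*Wc[:,1]-Lc[:,1]*Wc[:,0]).sum(),(Lc*Wc).sum())
    Rm=np.array([[np.cos(a),-np.sin(a)],[np.sin(a),np.cos(a)]]); o=W.mean(0)-Rm@L.mean(0)
    print(name,'ang',np.degrees(a).round(2),'o',o.round(4)); print(((W-o)@Rm*1000).round(1).tolist()); print((L*1000).tolist())
rep('w1',[(f(302,222,.044),(12,35)),(f(645,70,.044),(124,35)),(f(670,132,.044),(124,13)),(f(328,282,.044),(12,13)),(f(36,312,.032),(-80,35.5)),(f(333,358,.037),(0,-21))])
rep('w0',[(w0(222,90,.044),(12,35)),(w0(448,145,.044),(124,35)),(w0(437,189,.044),(124,13)),(w0(213,135,.044),(12,13)),(w0(205,184,.044),(12,-13)),(w0(422,235,.044),(124,-13)),(w0(184,186,.037),(0,-21))])
rep('sc',[(g(438,172,.044),(12,35)),(g(520,312,.044),(124,35)),(g(410,196,.044),(12,13)),(g(482,326,.044),(124,13)),(g(380,210,.044),(12,-13)),(g(215,297,.086),(40,-125))])
rep('sd',[(s(310,47,.044),(12,35)),(s(513,70,.044),(124,35)),(s(307,75,.044),(12,13)),(s(510,102,.044),(124,13)),(s(308,247,.086),(40,-125)),(s(212,116,.044),(-30,-25))])
```

```text
w1 ang -14.32 o [0.5547 0.0127]
[[12.3, 34.0], [124.1, 35.2], [124.2, 13.0], [11.2, 11.5], [-80.5, 35.8], [0.7, -19.0]]
[[12.0, 35.0], [124.0, 35.0], [124.0, 13.0], [12.0, 13.0], [-80.0, 35.5], [0.0, -21.0]]
w0 ang -14.11 o [0.5547 0.0131]
[[11.8, 34.2], [124.0, 35.1], [124.7, 12.5], [11.5, 11.8], [12.0, -13.3], [123.7, -12.5], [0.4, -18.9]]
[[12.0, 35.0], [124.0, 35.0], [124.0, 13.0], [12.0, 13.0], [12.0, -13.0], [124.0, -13.0], [0.0, -21.0]]
sc ang -12.53 o [0.5541 0.0107]
[[11.5, 35.8], [118.4, 32.9], [18.0, 12.9], [115.4, 8.8], [17.7, -7.6], [43.0, -124.8]]
[[12.0, 35.0], [124.0, 35.0], [12.0, 13.0], [124.0, 13.0], [12.0, -13.0], [40.0, -125.0]]
sd ang -13.33 o [0.5526 0.0095]
[[11.9, 34.2], [122.6, 36.1], [13.9, 14.2], [123.7, 13.4], [40.5, -129.7], [-30.6, -22.3]]
[[12.0, 35.0], [124.0, 35.0], [12.0, 13.0], [124.0, 13.0], [40.0, -125.0], [-30.0, -25.0]]
```

Request:
carry_out --moves '[{"x": 0,"y": -0.1,"z": -0.12,"ax": 0.005,"ay": 0,"az": 0,"jaw": 0.1},{"x": 0.05,"y": -0.25,"z": -0.3,"ax": 0.01,"ay": 0,"az": 0,"jaw": 0.1},{"x": 0.15,"y": -0.4,"z": -0.5,"ax": 0.013,"ay": 0,"az": 0,"jaw": 0.1},{"x": 0.3,"y": -0.5,"z": -0.62,"ax": 0.013,"ay": 0,"az": 0,"jaw": 0.1},{"x": 0.5,"y": -0.537,"z": -0.675,"ax": 0.013,"ay": 0,"az": 0,"jaw": 0.1},{"x": 0.65,"y": -0.537,"z": -0.675,"ax": 0.013,"ay": 0,"az": 0,"jaw": 0.1},{"x": 0.75,"y": -0.537,"z": -0.675,"ax": 0.013,"ay": 0,"az": 0,"jaw": 0.1},{"x": 0.8,"y": -0.537,"z": -0.675,"ax": 0.013,"ay": 0,"az": 0,"jaw": 0.1}]'

```text
t: 1.63
tcp_pos: [0.6109, 0.278, 0.1081]
tcp_rot: [-0.271, -0.651, -0.271, 0.655]
force: [0.1, -1.5, -0.5]
opening: 0.0471
```

```bash
python3 snap.py 2 wrist side
```

```text
t 1.6333 pos [0.6109 0.278  0.1081] yaw y-axis deg -44.97 down [-0.005 -0.002 -1.   ] F [ 0.1 -1.5 -0.5] op 0.047077527919023816 q [-0.55  0.78  0.17  1.49 -0.15  0.89 -1.12]
```

View pics/wrist2.png

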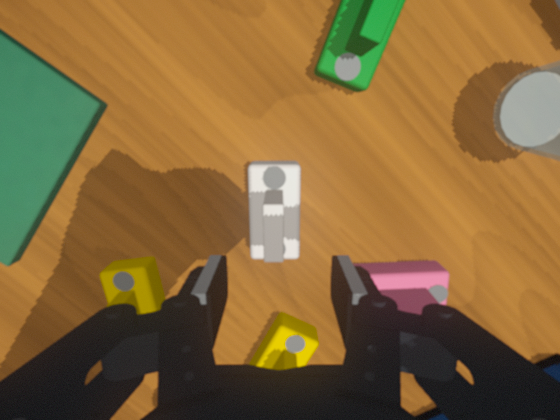

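Run:
```python
from h import *
import pickle
d=pickle.load(open('pics/2.pkl','rb'))
crop('pics/wrist2.png','pics/w2c.png',230,150,320,270,5)
s=bot.sense();print(s['tcp_pos'],s['t'])
for u,v,z in((249,162,.024),(299,162,.024),(249,258,.024),(299,258,.024),(264,206,.065),(284,206,.065)):
    print(onz('wrist',u,v,z,d['pos'],d['q']))
```

```text
[0.61166196 0.27796395 0.10966988] 1.7333
[0.62512036 0.32030325 0.024     ]
[0.64877895 0.29667659 0.024     ]
[0.5747446  0.27229497 0.024     ]
[0.6004407  0.24666503 0.024     ]
[0.6196123  0.29836687 0.065     ]
[0.62764748 0.29034684 0.065     ]
```

View pics/w2c.png

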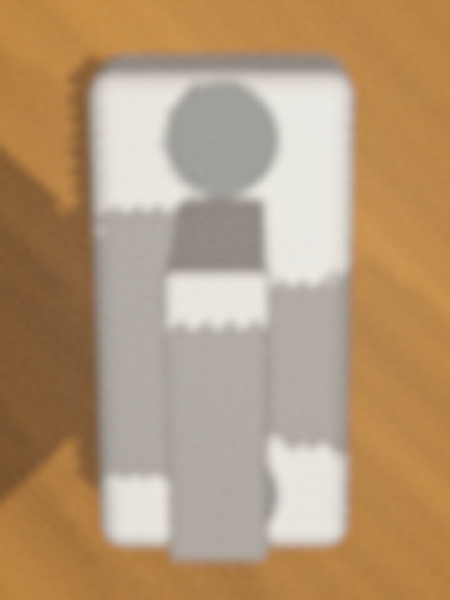

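Run:
```python
from h import *
import pickle
d=pickle.load(open('pics/2.pkl','rb'))
f=lambda u,v,z: onz('wrist',230+u/5,150+v/5,z,d['pos'],d['q'])
for z,c in((.024,((92,75),(352,75),(347,545),(103,545))),(.065,((166,270),(268,270),(267,560),(170,560)))):
    p=np.array([f(u,v,z) for u,v in c]); print(p.mean(0), [np.linalg.norm(p[i]-p[(i+1)%4]).round(4) for i in range(4)], [np.degrees(np.arctan2(*(p[i]-p[j])[[1,0]])).round(1) for i,j in((0,3),(1,2),(1,0),(2,3))])
```

```text
[0.61163166 0.28264917 0.024     ] [np.float64(0.0349), np.float64(0.0683), np.float64(0.0355), np.float64(0.0683)] [np.float64(44.9), np.float64(45.4), np.float64(-45.0), np.float64(-44.9)]
[0.61159924 0.28277624 0.065     ] [np.float64(0.0116), np.float64(0.0357), np.float64(0.0116), np.float64(0.0357)] [np.float64(45.1), np.float64(45.1), np.float64(-44.9), np.float64(-44.9)]
```

Request:
carry_out --moves '[{"x": 0.1,"y": -0.021,"z": -0.021,"ax": 0,"ay": 0,"az": 0,"jaw": 0.1},{"x": 0.25,"y": -0.021,"z": -0.021,"ax": 0,"ay": 0,"az": 0,"jaw": 0.1},{"x": 0.38,"y": -0.021,"z": -0.021,"ax": 0,"ay": 0,"az": 0,"jaw": 0.1},{"x": 0.46,"y": -0.021,"z": -0.021,"ax": 0,"ay": 0,"az": 0,"jaw": 0.1},{"x": 0.46,"y": -0.021,"z": -0.021,"ax": 0,"ay": 0,"az": 0,"jaw": 0.1},{"x": 0.46,"y": -0.021,"z": -0.021,"ax": 0,"ay": 0,"az": 0,"jaw": -1},{"x": 0.46,"y": -0.021,"z": -0.021,"ax": 0,"ay": 0,"az": 0,"jaw": -1},{"x": 0.46,"y": -0.021,"z": -0.021,"ax": 0,"ay": 0,"az": 0,"jaw": -1}]'

```text
t: 2.4
tcp_pos: [0.6134, 0.2842, 0.0443]
tcp_rot: [0.27, 0.655, 0.271, -0.652]
force: [-2.3, 1.5, -1.5]
opening: 0.0114
```

```bash
python3 snap.py 3 wrist side
```

```text
t 2.4 pos [0.6134 0.2842 0.0443] yaw y-axis deg -45.01 down [ 0.003  0.002 -1.   ] F [-2.3  1.5 -1.5] op 0.011447295547733672 q [-0.55  0.86  0.15  1.52 -0.17  0.77 -1.12]
```

View pics/wrist3.png

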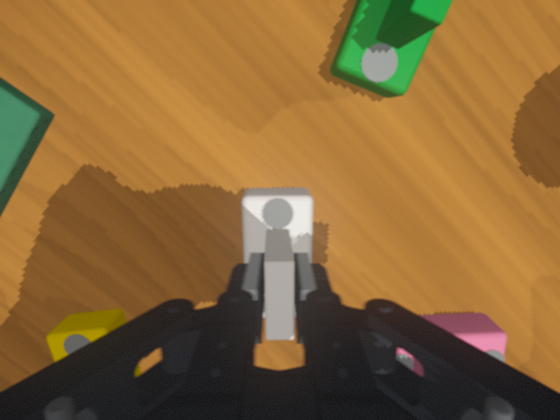

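Request:
carry_out --moves '[{"x": -0.1,"y": 0,"z": 0,"ax": 0,"ay": 0,"az": 0,"jaw": -1},{"x": -0.3,"y": 0,"z": 0,"ax": 0,"ay": 0,"az": 0,"jaw": -1},{"x": -0.5,"y": 0.03,"z": 0.08,"ax": 0.015,"ay": 0,"az": 0,"jaw": -1},{"x": -0.65,"y": 0.08,"z": 0.2,"ax": 0.032,"ay": 0,"az": 0,"jaw": -1},{"x": -0.7,"y": 0.15,"z": 0.38,"ax": 0.05,"ay": 0,"az": 0,"jaw": -1},{"x": -0.7,"y": 0.22,"z": 0.58,"ax": 0.066,"ay": 0,"az": 0,"jaw": -1},{"x": -0.7,"y": 0.3,"z": 0.78,"ax": 0.082,"ay": 0,"az": 0,"jaw": -1},{"x": -0.7,"y": 0.38,"z": 0.98,"ax": 0.099,"ay": 0,"az": 0,"jaw": -1}]'

```text
t: 3.17
tcp_pos: [0.5475, 0.1386, 0.148]
tcp_rot: [0.056, 0.705, 0.056, -0.705]
force: [0.8, -0.3, -1.0]
opening: 0.0109
```

```bash
python3 snap.py 4
```

```text
t 3.1667 pos [0.5475 0.1386 0.148 ] yaw y-axis deg -80.88 down [ 0.001  0.001 -1.   ] F [ 0.8 -0.3 -1. ] op 0.010858134409657171 q [-0.51  0.6   0.35  1.78 -0.27  0.8  -1.44]
```

Request:
carry_out --moves '[{"x": 0,"y": 0.12,"z": 0.06,"ax": 0.015,"ay": 0,"az": 0,"jaw": -1},{"x": 0,"y": 0.3,"z": 0.15,"ax": 0.03,"ay": 0,"az": 0,"jaw": -1},{"x": 0,"y": 0.48,"z": 0.23,"ax": 0.047,"ay": 0,"az": 0,"jaw": -1},{"x": 0.05,"y": 0.62,"z": 0.3,"ax": 0.0637,"ay": 0,"az": 0,"jaw": -1},{"x": 0.1,"y": 0.7,"z": 0.335,"ax": 0.0637,"ay": 0,"az": 0,"jaw": -1},{"x": 0.15,"y": 0.727,"z": 0.348,"ax": 0.0637,"ay": 0,"az": 0,"jaw": -1},{"x": 0.2,"y": 0.727,"z": 0.348,"ax": 0.0637,"ay": 0,"az": 0,"jaw": -1},{"x": 0.2,"y": 0.727,"z": 0.348,"ax": 0.0637,"ay": 0,"az": 0,"jaw": -1}]'

```text
t: 3.83
tcp_pos: [0.514, 0.0249, 0.116]
tcp_rot: [0.083, -0.701, 0.083, 0.703]
force: [-0.4, 0.7, -2.5]
opening: 0.0105
```

```bash
python3 snap.py 5 wrist side scene
```

```text
t 3.8333 pos [0.514  0.0249 0.116 ] yaw y-axis deg -103.49 down [-0.003  0.001 -1.   ] F [-0.4  0.7 -2.5] op 0.01050341720292255 q [-0.37  0.6   0.42  1.95 -0.38  0.68 -1.52]
```

View pics/wrist5.png

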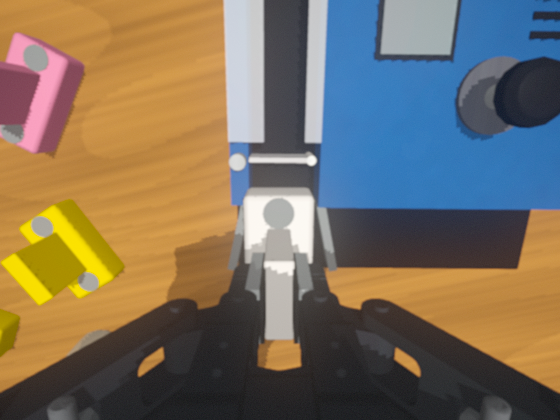

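View pics/side5.png

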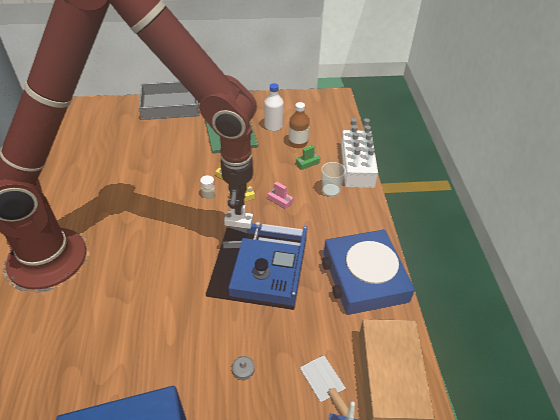

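Run:
```python
from h import *
crop('pics/wrist5.png','pics/w5c.png',215,0,345,350,2)
crop('pics/wrist5.png','pics/w5d.png',215,120,345,280,5)
```

```text
(no output)
```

View pics/w5d.png

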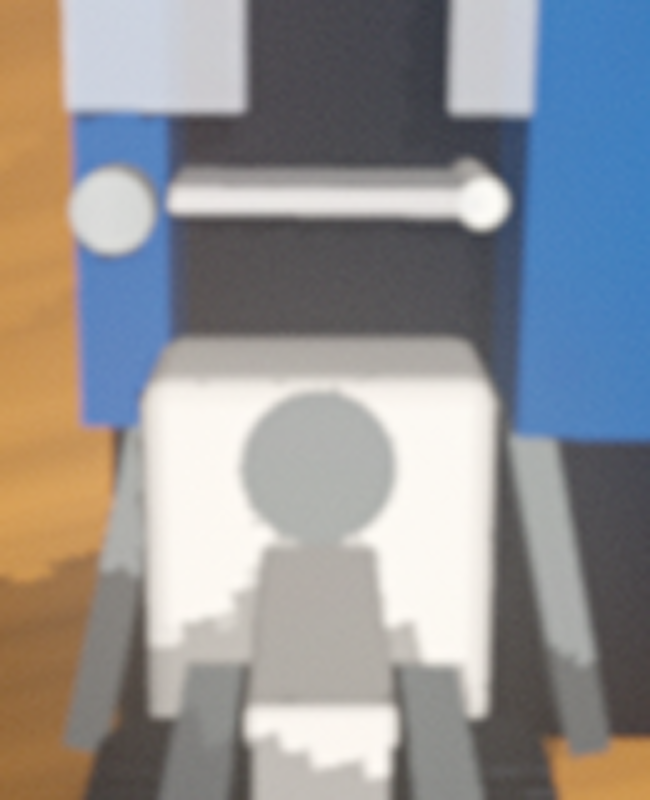

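View pics/w5c.png

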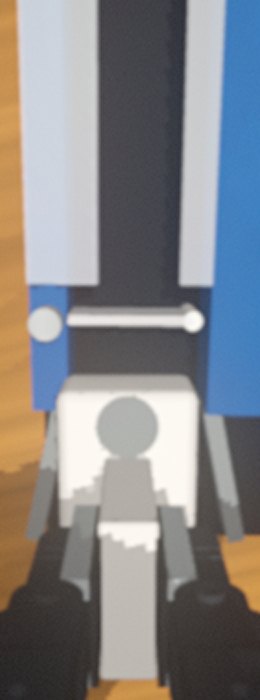

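Run:
```python
from h import *
import pickle
d=pickle.load(open('pics/5.pkl','rb'))
f=lambda u,v,z: onz('wrist',215+u/5,120+v/5,z,d['pos'],d['q'])[:2]
g=lambda u,v,z: onz('wrist',215+u/2,0+v/2,z,d['pos'],d['q'])[:2]
obs=[(f(65,112,.044),(12,35)),(f(247,112,.044),(12,13)),(f(450,117,.044),(12,-13)),(f(520,440,.044),(-30,-23)),(f(85,428,.040),(-30,35)),(f(115,205,.047),(0,25)),(f(482,205,.037),(0,-21))]
L1=[g(97,0,.044),f(247,112,.044)];L2=[g(186,0,.044),f(450,117,.044)]
for a,b in(L1,L2): print('slot dir',np.degrees(np.arctan2(*(a-b)[[1,0]])))
a=np.radians(-13.9)
Rm=np.array([[np.cos(a),-np.sin(a)],[np.sin(a),np.cos(a)]])
for W,L in obs: print(L,'origin est',(W-Rm@np.array(L)/1000).round(4), ((W-[.5545,.0125])@Rm*1000).round(1))
zu=d['pos'][2]-.0443
p=np.array([g(100,522,zu+.065),g(160,522,zu+.065),g(160,678,zu+.065),g(100,678,zu+.065)])
c=p.mean(0); r=rot(d['q']); 
print('fin',c,[np.linalg.norm(p[i]-p[(i+1)%4]).round(4) for i in range(4)],'in reader',((c-[.5545,.0125])@Rm*1000).round(1))
b=[f(145,378,zu+.024),f(495,385,zu+.024)];print('front edge',[((x-[.5545,.0125])@Rm*1000).round(1) for x in b])
print('tcp reader',((d['pos'][:2]-[.5545,.0125])@Rm*1000).round(1)); print(bot.sense()['tcp_pos'])
```

```text
slot dir -13.79660234901721
slot dir -13.48653259632664
(12, 35) origin est [0.5538 0.0125] [11.3 34.9]
(12, 13) origin est [0.5537 0.0118] [11.4 12.2]
(12, -13) origin est [0.5535 0.0126] [ 11.  -13.1]
(-30, -23) origin est [0.5537 0.0121] [-30.7 -23.5]
(-30, 35) origin est [0.5538 0.0118] [-30.5  34.2]
(0, 25) origin est [0.5555 0.0159] [ 0.1 28.6]
(0, -21) origin est [0.5544 0.0154] [ -0.8 -18.2]
fin [0.51171029 0.02539622] [np.float64(0.0117), np.float64(0.0355), np.float64(0.0126), np.float64(0.0355)] in reader [-44.6   2.2]
front edge [array([-10.5,  20.2]), array([-11. , -14.4])]
tcp reader [-42.3   2.3]
[0.51521284 0.02515465 0.11724352]
```

Request:
carry_out --moves '[{"x": 0.05,"y": 0.02,"z": 0.01,"ax": 0,"ay": 0,"az": 0,"jaw": -1},{"x": 0.12,"y": 0.027,"z": 0.014,"ax": 0,"ay": 0,"az": 0,"jaw": -1},{"x": 0.2,"y": 0.027,"z": 0.014,"ax": 0,"ay": 0,"az": 0,"jaw": -1},{"x": 0.28,"y": 0.027,"z": 0.014,"ax": 0,"ay": 0,"az": 0,"jaw": -1},{"x": 0.34,"y": 0.027,"z": 0.014,"ax": 0,"ay": 0,"az": 0,"jaw": -1},{"x": 0.38,"y": 0.027,"z": 0.014,"ax": 0,"ay": 0,"az": 0,"jaw": -1},{"x": 0.4,"y": 0.027,"z": 0.014,"ax": 0,"ay": 0,"az": 0,"jaw": -1},{"x": 0.415,"y": 0.027,"z": 0.014,"ax": 0,"ay": 0,"az": 0,"jaw": -1}]'

```text
t: 4.65
tcp_pos: [0.5118, 0.0201, 0.0548]
tcp_rot: [0.083, -0.702, 0.083, 0.702]
force: [0.7, 1.1, -1.8]
opening: 0.0109
```

```bash
python3 snap.py 6 wrist side
python3 - <<'E'
from h import *
crop('pics/wrist6.png','pics/w6d.png',180,90,380,350,2.3)
crop('pics/side6.png','pics/sd6.png',200,180,320,310,4)
s=bot.sense();print(s['tcp_pos'],s['force'])
E
```

```text
t 4.65 pos [0.5118 0.0201 0.0548] yaw y-axis deg -103.56 down [-0.  0. -1.] F [ 0.7  1.1 -1.8] op 0.010883899445437108 q [-0.31  0.69  0.35  2.   -0.45  0.53 -1.45]
[0.51180615 0.02001165 0.05503211] [ 0.94287356 -0.09978413 -1.5317148 ]
```

View pics/w6d.png

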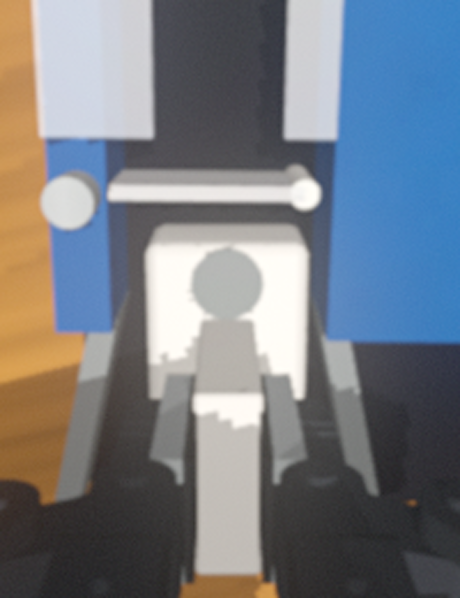

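View pics/sd6.png

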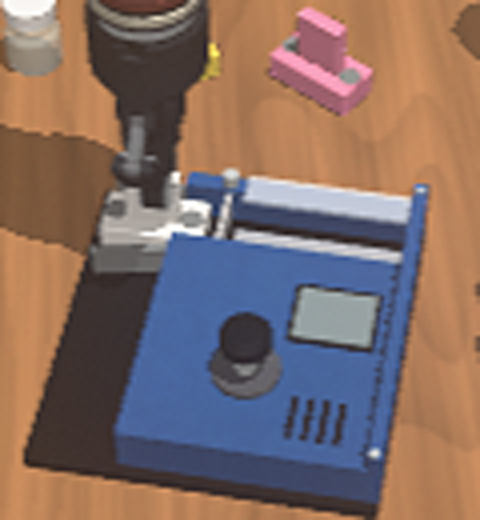

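Request:
carry_out --moves '[{"x": 0,"y": -0.006,"z": -0.03,"ax": 0,"ay": 0,"az": 0,"jaw": -1},{"x": 0,"y": -0.01,"z": -0.08,"ax": 0,"ay": 0,"az": 0,"jaw": -1},{"x": 0,"y": -0.01,"z": -0.14,"ax": 0,"ay": 0,"az": 0,"jaw": -1},{"x": 0,"y": -0.01,"z": -0.2,"ax": 0,"ay": 0,"az": 0,"jaw": -1},{"x": 0,"y": -0.01,"z": -0.26,"ax": 0,"ay": 0,"az": 0,"jaw": -1},{"x": 0,"y": -0.01,"z": -0.32,"ax": 0,"ay": 0,"az": 0,"jaw": -1},{"x": 0,"y": -0.01,"z": -0.38,"ax": 0,"ay": 0,"az": 0,"jaw": -1},{"x": 0,"y": -0.01,"z": -0.42,"ax": 0,"ay": 0,"az": 0,"jaw": -1}]'

```text
t: 5.42
tcp_pos: [0.5758, 0.006, 0.0554]
tcp_rot: [-0.083, 0.703, -0.084, -0.701]
force: [0.2, -0.4, -1.5]
opening: 0.0112
```

```bash
python3 snap.py 7 wrist side
python3 - <<'E'
from h import *
crop('pics/wrist7.png','pics/w7d.png',180,50,380,350,2)
crop('pics/side7.png','pics/sd7.png',200,180,320,310,4)
a=np.radians(-13.7);Rm=np.array([[np.cos(a),-np.sin(a)],[np.sin(a),np.cos(a)]])
s=bot.sense();print(s['tcp_pos'],s['force'],(s['tcp_pos'][:2]-[.5537,.0122])@Rm*1000)
E
```

```text
t 5.4167 pos [0.5758 0.006  0.0554] yaw y-axis deg -103.58 down [ 0.003 -0.001 -1.   ] F [ 0.2 -0.4 -1.5] op 0.01122799846215075 q [-0.28  0.75  0.37  1.83 -0.42  0.64 -1.46]
[0.57562217 0.00596642 0.05532901] [ 0.2817675  -0.58716863 -1.46826562] [22.77481447 -0.86422196]
```

View pics/w7d.png

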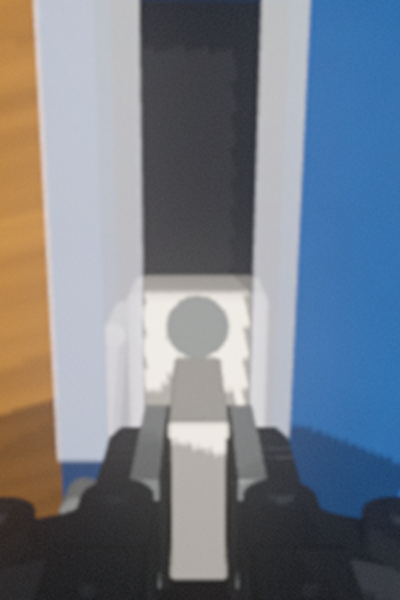

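View pics/sd7.png

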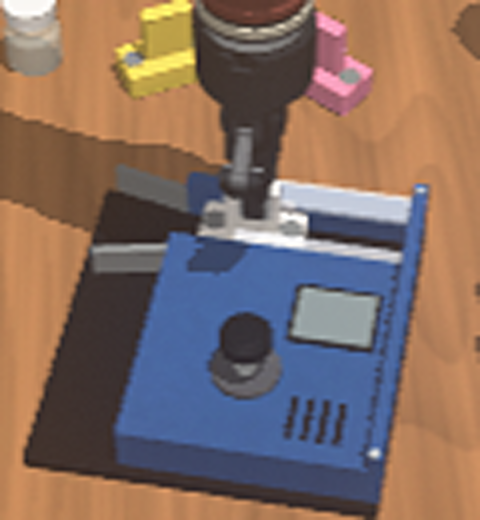

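Request:
carry_out --moves '[{"x": 0,"y": 0,"z": -0.04,"ax": 0,"ay": 0,"az": 0,"jaw": -1},{"x": 0,"y": 0,"z": -0.1,"ax": 0,"ay": 0,"az": 0,"jaw": -1},{"x": 0,"y": 0,"z": -0.17,"ax": 0,"ay": 0,"az": 0,"jaw": -1},{"x": 0,"y": 0,"z": -0.24,"ax": 0,"ay": 0,"az": 0,"jaw": -1},{"x": 0,"y": 0,"z": -0.31,"ax": 0,"ay": 0,"az": 0,"jaw": -1},{"x": 0,"y": 0,"z": -0.37,"ax": 0,"ay": 0,"az": 0,"jaw": -1},{"x": 0,"y": 0,"z": -0.41,"ax": 0,"ay": 0,"az": 0,"jaw": -1},{"x": 0,"y": 0,"z": -0.44,"ax": 0,"ay": 0,"az": 0,"jaw": -1}]'

```text
t: 6.18
tcp_pos: [0.6381, -0.0086, 0.055]
tcp_rot: [-0.084, 0.702, -0.083, -0.702]
force: [0.0, 0.2, -2.0]
opening: 0.0104
```

```bash
cat > rp.py <<'E'
from h import *
a=np.radians(-13.7);Rm=np.array([[np.cos(a),-np.sin(a)],[np.sin(a),np.cos(a)]])
s=bot.sense();print(s['t'],s['tcp_pos'],s['force'],((s['tcp_pos'][:2]-[.5537,.0122])@Rm*1000).round(1),s['opening'])
E
python3 snap.py 8 wrist; python3 rp.py; python3 -c "
from h import *
crop('pics/wrist8.png','pics/w8d.png',180,50,380,350,2)"
```

```text
t 6.1833 pos [ 0.6381 -0.0086  0.055 ] yaw y-axis deg -103.57 down [ 0.  0. -1.] F [ 0.   0.2 -2. ] op 0.010448655186865937 q [-0.24  0.83  0.38  1.64 -0.41  0.76 -1.48]
6.2333 [ 0.63886474 -0.00865785  0.05508635] [ 1.37827443 -0.15687384 -1.3910036 ] [87.7 -0.1] 0.010959080345990855
```

View pics/w8d.png

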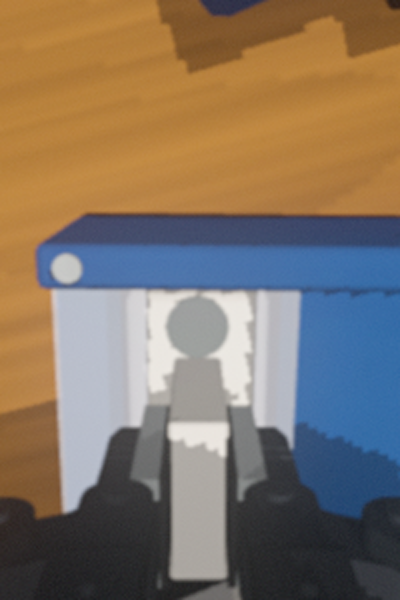

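Request:
carry_out --moves '[{"x": 0,"y": 0,"z": -0.005,"ax": 0,"ay": 0,"az": 0,"jaw": -1},{"x": 0,"y": 0,"z": -0.01,"ax": 0,"ay": 0,"az": 0,"jaw": -1},{"x": 0,"y": 0,"z": -0.015,"ax": 0,"ay": 0,"az": 0,"jaw": -1},{"x": 0,"y": 0,"z": -0.02,"ax": 0,"ay": 0,"az": 0,"jaw": -1},{"x": 0,"y": 0,"z": -0.025,"ax": 0,"ay": 0,"az": 0,"jaw": -1},{"x": 0,"y": 0,"z": -0.03,"ax": 0,"ay": 0,"az": 0,"jaw": -1},{"x": 0,"y": 0,"z": -0.033,"ax": 0,"ay": 0,"az": 0,"jaw": -1},{"x": 0,"y": 0,"z": -0.033,"ax": 0,"ay": 0,"az": 0,"jaw": -1}]'

```text
t: 6.9
tcp_pos: [0.6423, -0.01, 0.0551]
tcp_rot: [-0.084, 0.702, -0.084, -0.702]
force: [0.2, 0.0, -1.6]
opening: 0.0107
```

```bash
python3 rp.py
```

```text
6.9 [ 0.64230932 -0.01002162  0.05509333] [ 0.17136356  0.02790693 -1.64714619] [91.4 -0.6] 0.01072637773210802
```

Request:
carry_out --moves '[{"x": 0,"y": 0,"z": -0.005,"ax": 0,"ay": 0,"az": 0,"jaw": -1},{"x": 0,"y": 0,"z": -0.01,"ax": 0,"ay": 0,"az": 0,"jaw": -1},{"x": 0,"y": 0,"z": -0.014,"ax": 0,"ay": 0,"az": 0,"jaw": -1},{"x": 0,"y": 0,"z": -0.018,"ax": 0,"ay": 0,"az": 0,"jaw": -1},{"x": 0,"y": 0,"z": -0.021,"ax": 0,"ay": 0,"az": 0,"jaw": -1},{"x": 0,"y": 0,"z": -0.024,"ax": 0,"ay": 0,"az": 0,"jaw": -1},{"x": 0,"y": 0,"z": -0.027,"ax": 0,"ay": 0,"az": 0,"jaw": -1},{"x": 0,"y": 0,"z": -0.027,"ax": 0,"ay": 0,"az": 0,"jaw": -1}]'

```text
t: 7.57
tcp_pos: [0.6438, -0.0103, 0.0546]
tcp_rot: [0.084, -0.7, 0.083, 0.704]
force: [-5.4, 0.8, 2.5]
opening: 0.0105
```

```bash
python3 rp.py
```

```text
7.5667 [ 0.64380669 -0.01029226  0.05461764] [-5.41903476  0.82904605  2.47624887] [92.9 -0.5] 0.010511144277026034
```

Request:
carry_out --moves '[{"x": 0,"y": 0,"z": -0.004,"ax": 0,"ay": 0,"az": 0,"jaw": -1},{"x": 0,"y": 0,"z": -0.008,"ax": 0,"ay": 0,"az": 0,"jaw": -1},{"x": 0,"y": 0,"z": -0.012,"ax": 0,"ay": 0,"az": 0,"jaw": -1},{"x": 0,"y": 0,"z": -0.015,"ax": 0,"ay": 0,"az": 0,"jaw": -1},{"x": 0,"y": 0,"z": -0.018,"ax": 0,"ay": 0,"az": 0,"jaw": -1},{"x": 0,"y": 0,"z": -0.02,"ax": 0,"ay": 0,"az": 0,"jaw": -1},{"x": 0,"y": 0,"z": -0.02,"ax": 0,"ay": 0,"az": 0,"jaw": -1},{"x": 0,"y": 0,"z": -0.02,"ax": 0,"ay": 0,"az": 0,"jaw": -1}]'

```text
t: 8.23
tcp_pos: [0.6441, -0.0103, 0.0547]
tcp_rot: [0.084, -0.698, 0.083, 0.706]
force: [-11.0, 2.3, 6.6]
opening: 0.0108
```

```bash
python3 snap.py 9 wrist side scene; python3 rp.py;python3 -c "
from h import *
crop('pics/wrist9.png','pics/w9d.png',180,50,380,350,2)
a=cv2.imread('pics/side9.png')[180:310,200:320];b=cv2.imread('pics/scene9.png')[180:290,190:310]
cv2.imwrite('pics/c9.png',np.hstack([cv2.resize(a,(390,420)),cv2.resize(b,(400,420))]))"
```

```text
t 8.2333 pos [ 0.6441 -0.0103  0.0547] yaw y-axis deg -103.58 down [-0.012  0.003 -1.   ] F [-11.    2.3   6.6] op 0.010807279459832512 q [-0.23  0.84  0.38  1.61 -0.41  0.79 -1.48]
8.3833 [ 0.64409628 -0.01029248  0.05474719] [-11.62932588   2.58658726   6.73163378] [93.2 -0.4] 0.010809806725576524
```

View pics/w9d.png

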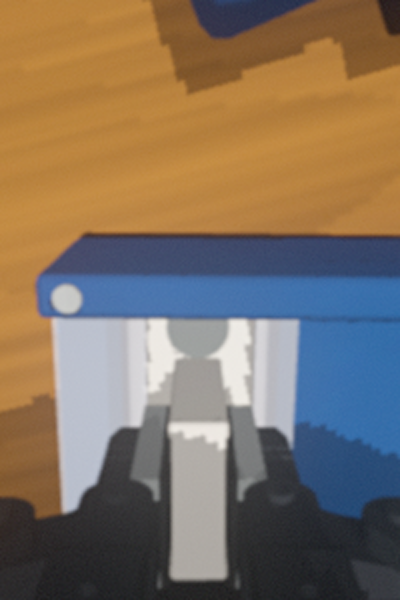

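View pics/c9.png

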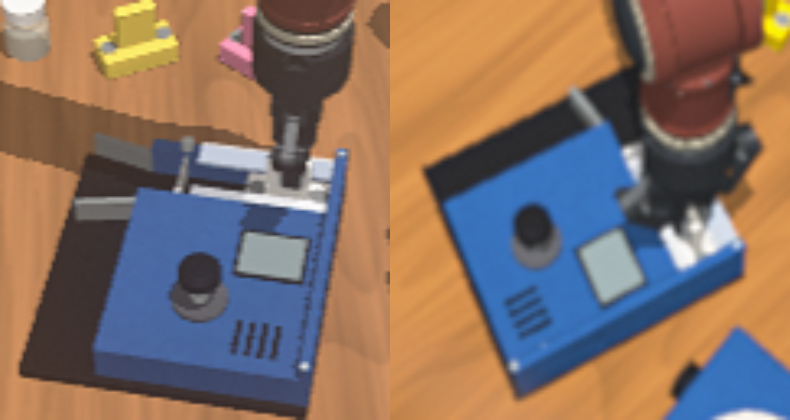

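Request:
carry_out --moves '[{"x": 0,"y": 0,"z": 0.015,"ax": 0,"ay": 0,"az": 0,"jaw": -1},{"x": 0,"y": 0,"z": 0.033,"ax": 0,"ay": 0,"az": 0,"jaw": -1},{"x": 0,"y": 0,"z": 0.033,"ax": 0,"ay": 0,"az": 0,"jaw": -0.3},{"x": 0,"y": 0,"z": 0.033,"ax": 0,"ay": 0,"az": 0,"jaw": -0.3},{"x": 0,"y": 0,"z": 0.033,"ax": 0,"ay": 0,"az": 0,"jaw": -0.3},{"x": -0.05,"y": 0,"z": 0.033,"ax": 0,"ay": 0,"az": 0,"jaw": -0.3},{"x": -0.15,"y": 0,"z": 0.033,"ax": 0,"ay": 0,"az": 0,"jaw": -0.3},{"x": -0.3,"y": 0,"z": 0.033,"ax": 0,"ay": 0,"az": 0,"jaw": -0.3}]'

```text
t: 9.05
tcp_pos: [0.6435, -0.0104, 0.0993]
tcp_rot: [0.083, -0.701, 0.084, 0.703]
force: [0.2, -0.2, 1.3]
opening: 0.03
```

```bash
python3 snap.py 10 wrist side; python3 rp.py;python3 -c "
from h import *
crop('pics/wrist10.png','pics/w10d.png',140,50,480,400,1.7)
crop('pics/side10.png','pics/sd10.png',200,180,320,310,4)"
```

```text
t 9.05 pos [ 0.6435 -0.0104  0.0993] yaw y-axis deg -103.58 down [-0.003 -0.    -1.   ] F [ 0.2 -0.2  1.3] op 0.029977573219778595 q [-0.25  0.78  0.41  1.59 -0.38  0.86 -1.5 ]
9.15 [ 0.64789128 -0.0114099   0.10459638] [ 0.84440998  0.14862732 -0.05118059] [97.1 -0.6] 0.029531551023811352
```

View pics/w10d.png

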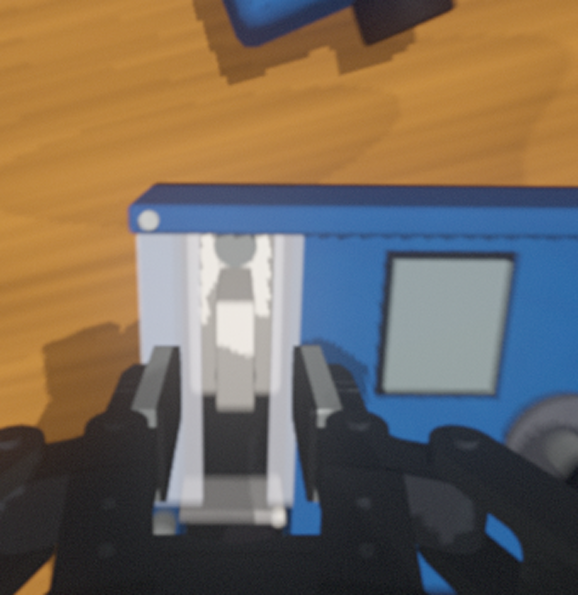

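View pics/sd10.png

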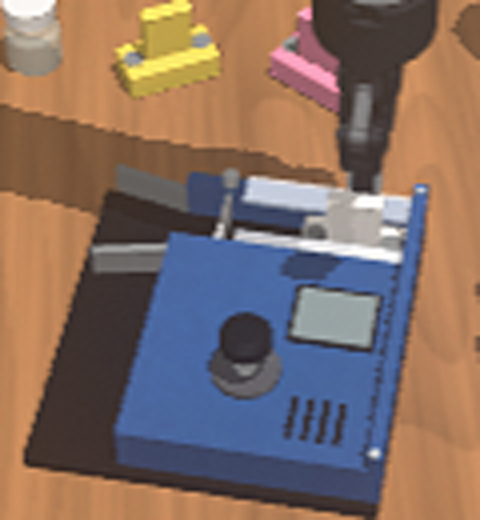

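Run:
```python
from h import *
import pickle
d=pickle.load(open('pics/10.pkl','rb'))
a=np.radians(-13.7);Rm=np.array([[np.cos(a),-np.sin(a)],[np.sin(a),np.cos(a)]])
f=lambda u,v,z: ((onz('wrist',140+u/1.7,50+v/1.7,z,d['pos'],d['q'])[:2]-[.5537,.0122])@Rm*1000).round(1)
print('fin',[f(u,v,.075) for u,v in((217,300),(253,300),(217,410),(253,410))])
print('stop top inner edge',f(240,233,.06),'plate corners',f(136,233,.044),f(303,233,.044),'near',f(164,505,.044),'tip',f(280,516,.037))
w=np.append(Rm@[.040,-.125]+[.5537,.0122],.086);print('plunger',w,proj('scene',w),proj('side',w))
s=lambda n,u,v: onz(n,u,v,.086)
print(s('scene',190+215/5,180+297/5),s('side',200+308/5,215+247/5), s('side',200+246/4,180+337/4))
```

```text
fin [array([107.2,   5.6]), array([107.2,  -5.4]), array([69.7,  5.8]), array([69.7, -5.8])]
stop top inner edge [124.9  -1.5] plate corners [121.5  34.8] [121.6 -23.7] near [ 9.5 28.6] tip [ -1.3 -19. ]
plunger [ 0.5629572  -0.11871717  0.086     ] (np.float64(232.17823382698708), np.float64(237.58808505074455)) (np.float64(261.7960102894674), np.float64(261.95885891085527))
[ 0.56903893 -0.12048522  0.086     ] [ 0.56206678 -0.1260632   0.086     ] [ 0.56185034 -0.12559518  0.086     ]
```

Run:
```python
from h import *
import pickle
crop('pics/wrist5.png','pics/w5p.png',440,40,560,150,5)
```

```text
(no output)
```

View pics/w5p.png

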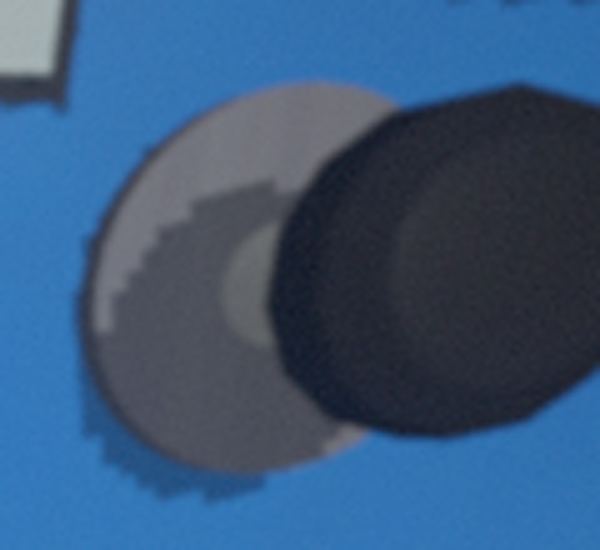

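Request:
carry_out --moves '[{"x": -0.1,"y": 0,"z": 0,"ax": 0,"ay": 0,"az": 0,"jaw": -1},{"x": -0.2,"y": 0.1,"z": 0.05,"ax": 0,"ay": 0,"az": 0,"jaw": -1},{"x": -0.25,"y": 0.25,"z": 0.12,"ax": 0,"ay": 0,"az": 0,"jaw": -1},{"x": -0.25,"y": 0.4,"z": 0.2,"ax": 0,"ay": 0,"az": 0,"jaw": -1},{"x": -0.25,"y": 0.55,"z": 0.27,"ax": 0,"ay": 0,"az": 0,"jaw": -1},{"x": -0.25,"y": 0.7,"z": 0.33,"ax": 0,"ay": 0,"az": 0,"jaw": -1},{"x": -0.25,"y": 0.8,"z": 0.37,"ax": 0,"ay": 0,"az": 0,"jaw": -1},{"x": -0.25,"y": 0.828,"z": 0.382,"ax": 0,"ay": 0,"az": 0,"jaw": -1}]'

```text
t: 9.82
tcp_pos: [0.5576, -0.1218, 0.138]
tcp_rot: [0.085, -0.702, 0.086, 0.702]
force: [0.2, -0.8, 0.4]
opening: 0.0004
```

```bash
python3 snap.py 11 wrist side scene; python3 rp.py
```

```text
t 9.8167 pos [ 0.5576 -0.1218  0.138 ] yaw y-axis deg -103.9 down [-0.    -0.002 -1.   ] F [ 0.2 -0.8  0.4] op 0.0003882364610504712 q [-0.09  0.63  0.43  1.78 -0.34  0.81 -1.31]
9.9667 [ 0.56020486 -0.11709563  0.13759869] [ 1.56102242  1.48239752 -0.54342048] [  36.9 -124.1] -0.00026657349298750947
```

View pics/wrist11.png

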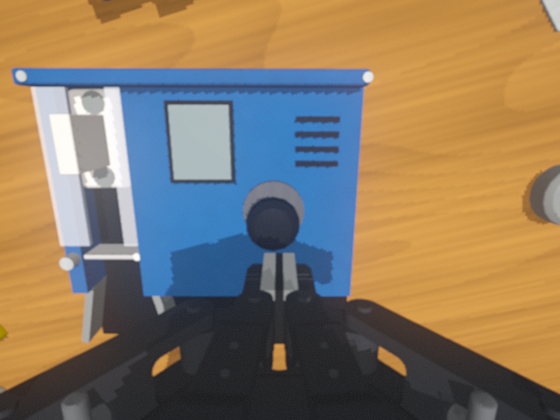

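Run:
```python
from h import *
import pickle
d=pickle.load(open('pics/11.pkl','rb'))
im=cv2.imread('pics/wrist11.png')[170:260,220:330]; cv2.imwrite('pics/w11p.png',cv2.resize(im,None,fx=6,fy=6,interpolation=cv2.INTER_CUBIC))
a=np.radians(-13.7);Rm=np.array([[np.cos(a),-np.sin(a)],[np.sin(a),np.cos(a)]])
for u,v in((272.5,223),(272.5,226)):
  w=onz('wrist',u,v,.086,d['pos'],d['q']); print(w,(w[:2]-[.5537,.0122])@Rm*1000)
print(proj('wrist',np.array([.563,-.1187,.086]),d['pos'],d['q']))
for u,v in((22,76),(368,77)): 
  w=onz('wrist',u,v,.06,d['pos'],d['q']); print((w[:2]-[.5537,.0122])@Rm*1000)
```

```text
[ 0.5659711  -0.11960385  0.086     ] [  43.13815512 -125.14765243]
[ 0.56412352 -0.11913626  0.086     ] [  41.23240186 -125.13093632]
(np.float64(272.2571754612481), np.float64(227.8742258404592))
[129.30750145  26.85142668]
[ 128.0120432  -183.73791343]
```

View pics/w11p.png

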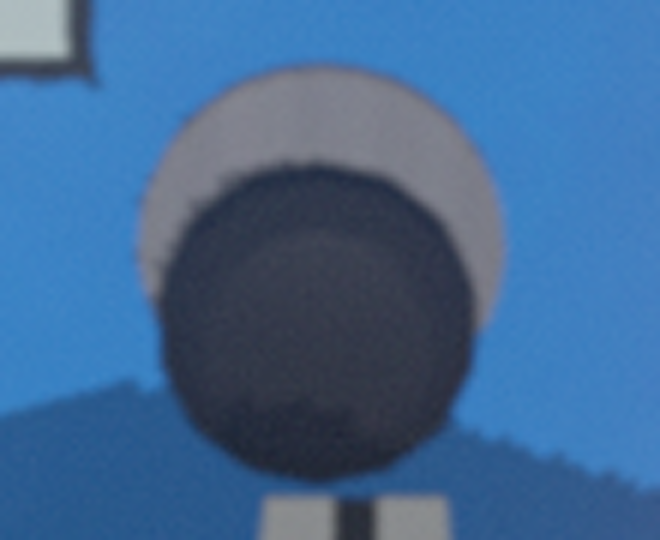

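Request:
carry_out --moves '[{"x": 0.08,"y": 0.007,"z": -0.024,"ax": 0,"ay": 0,"az": 0,"jaw": -1},{"x": 0.2,"y": 0.007,"z": -0.024,"ax": 0,"ay": 0,"az": 0,"jaw": -1},{"x": 0.28,"y": 0.007,"z": -0.024,"ax": 0,"ay": 0,"az": 0,"jaw": -1},{"x": 0.33,"y": 0.007,"z": -0.024,"ax": 0,"ay": 0,"az": 0,"jaw": -1},{"x": 0.37,"y": 0.007,"z": -0.024,"ax": 0,"ay": 0,"az": 0,"jaw": -1},{"x": 0.4,"y": 0.007,"z": -0.024,"ax": 0,"ay": 0,"az": 0,"jaw": -1},{"x": 0.43,"y": 0.007,"z": -0.024,"ax": 0,"ay": 0,"az": 0,"jaw": -1},{"x": 0.45,"y": 0.007,"z": -0.024,"ax": 0,"ay": 0,"az": 0,"jaw": -1}]'

```text
t: 10.63
tcp_pos: [0.5631, -0.1178, 0.0733]
tcp_rot: [0.085, -0.702, 0.081, 0.702]
force: [-11.0, 5.6, 40.6]
opening: 0.0003
```

```bash
python3 rp.py
```

```text
10.6333 [ 0.56313761 -0.11776204  0.07326056] [-11.04253085   5.64896859  40.61920519] [  39.9 -124. ] 0.00027278929247475303
```

Request:
carry_out --moves '[{"x": -0.03,"y": 0,"z": 0,"ax": 0,"ay": 0,"az": 0,"jaw": -1},{"x": -0.08,"y": 0,"z": 0,"ax": 0,"ay": 0,"az": 0,"jaw": -1},{"x": -0.15,"y": 0,"z": 0,"ax": 0,"ay": 0,"az": 0,"jaw": -1},{"x": -0.3,"y": 0,"z": 0,"ax": 0,"ay": 0,"az": 0,"jaw": -1},{"x": -0.45,"y": 0,"z": 0,"ax": 0,"ay": 0,"az": 0,"jaw": -1},{"x": -0.6,"y": 0,"z": 0,"ax": 0,"ay": 0,"az": 0,"jaw": -1},{"x": -0.75,"y": 0,"z": 0,"ax": 0,"ay": 0,"az": 0,"jaw": -1},{"x": -0.8,"y": 0,"z": 0,"ax": 0,"ay": 0,"az": 0,"jaw": -1}]'

```text
t: 11.3
tcp_pos: [0.565, -0.121, 0.1938]
tcp_rot: [-0.083, 0.705, -0.084, -0.699]
force: [0.7, -0.4, -0.4]
opening: -0.0001
```

```bash
python3 snap.py 12 wrist side scene; python3 rp.py; python3 -c "
from h import *
crop('pics/side12.png','pics/sd12.png',190,140,350,310,3.5)"
```

```text
t 11.3 pos [ 0.565  -0.121   0.1938] yaw y-axis deg -103.59 down [ 0.007 -0.003 -1.   ] F [ 0.7 -0.4 -0.4] op -0.0001090475749501457 q [-0.12  0.57  0.46  1.71 -0.3   0.93 -1.35]
11.45 [ 0.56286034 -0.11970069  0.19001371] [ 0.54350803 -0.55158931 -1.11287453] [  40.1 -126. ] 0.0001915212550656009
```

View pics/wrist12.png

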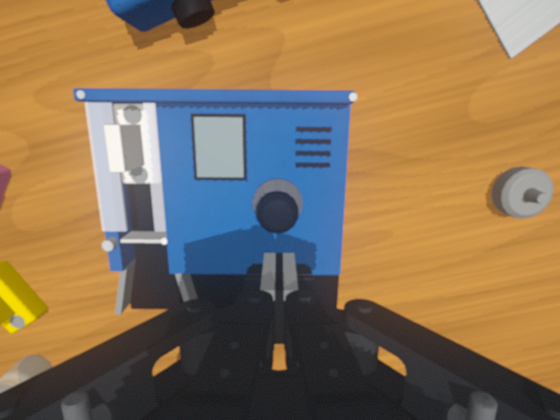

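View pics/sd12.png

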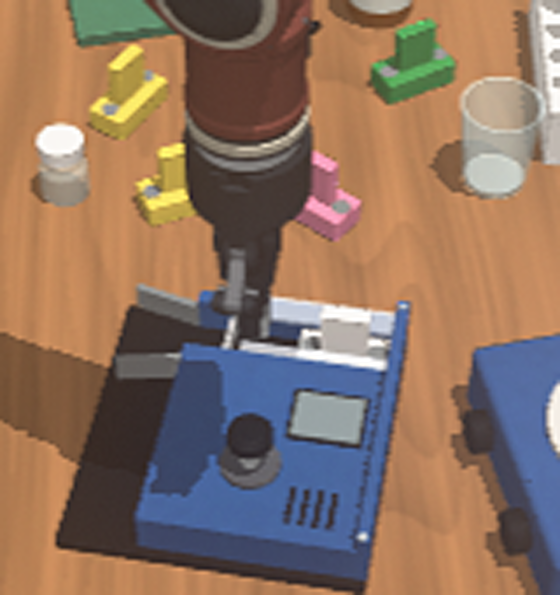

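View pics/scene12.png

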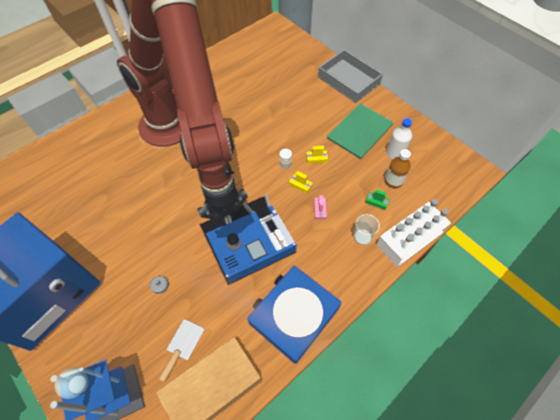

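```bash
python3 -c "
from h import *
crop('pics/wrist12.png','pics/w12c.png',75,80,195,280,3)"
```

```text
(no output)
```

View pics/w12c.png

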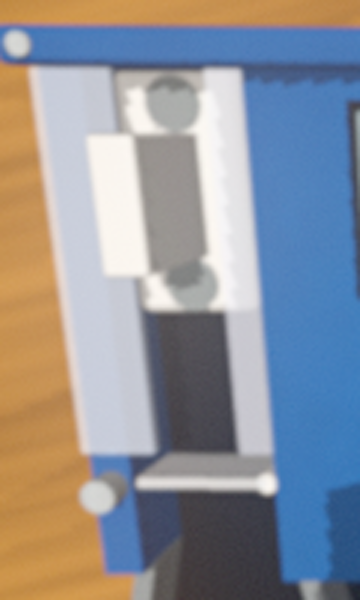

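Run:
```python
from h import *
import pickle
d=pickle.load(open('pics/12.pkl','rb'))
a=np.radians(-13.7);Rm=np.array([[np.cos(a),-np.sin(a)],[np.sin(a),np.cos(a)]])
f=lambda u,v,z: ((onz('wrist',75+u/3,80+v/3,z,d['pos'],d['q'])[:2]-[.5537,.0122])@Rm*1000).round(1)
print('fin',[f(u,v,.075) for u,v in((87,135),(134,135),(103,275),(150,275))])
print('rear',f(185,310,.034),'front',f(160,70,.034),'plate x12',f(80,453,.044),'x124',f(30,66,.044),'pin',f(98,495,.047),'tip',f(266,484,.037))
```

```text
fin [array([106.6,   5. ]), array([106.6,  -6.7]), array([71.4,  5.6]), array([71.4, -6.5])]
rear [54.5  2.9] front [123.9   2.4] plate x12 [12.2 35.4] x124 [124.4  33.8] pin [-0.3 30.1] tip [ -0.3 -17.8]
```

Fin centre is at reader x = 89.0 mm, the cassette's rear at 54.5 and its front at 123.9. The gate's pin and tip both lie at x ≈ 0, so it is shut. The plunger is up and the arm is clear, so I'm handing in.

```bash
python3 -c "
from plant import bot
print(bot.job_done())"
```

```text
the job is handed in; nothing more can be done
None
```

The white cassette is home in the reader with the gate shut behind it, and I then pressed the plunger to its stop and let it come up. I handed the job in at about 11.5 s of the 51 s allowed; it reported no verdict.

- **Cassette:** I pushed it along the lane until it met the end stop, at about 11 N. After the press, the last wrist picture put its centre at reader x ≈ 89.0 mm and its front at 123.9 mm, against the stop at 124 mm.
- **Gate:** its pin and tip both measured at x ≈ −0.3 mm, so it is shut. Their y readings were 3–5 mm off the nominal values (about 30 and −18 mm against 25 and −21).
- **Plunger:** the fingertips reached z = 73.3 mm, where the stop is at 74 mm, and the last pictures show it up again. The force there peaked at about 41 N vertical, more than I intended. It came through the shut fingertips, not the gripper's body, and was well under the 120 N wrist limit. It is above the 40 N figure, which the task sets for the arm or the gripper's body.
- **Other things:** nothing else was touched. In the last pictures the jar, holder, beaker, spatula, notebook and look-alikes appear where they were; I checked this by eye only. The arm ended clear of everything.

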